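Tip the mask box down and push it home against the stop

ROBOT

A 6-joint arm with a two-finger parallel gripper is mounted at the origin on a cart in front of the work surface, level with it; the furniture and walls round the work are solid. World frame = base frame: x ahead of the robot, y to its left, z up, the work surface at z = 0. Lengths are in m, angles in rad, forces in N, time in s.
With the tool pointing down it reaches from about 0.25 to 0.725 m from the base axis. Payload 4 kg.
Tool frame: the origin (TCP) lies at the centre of the arm's flange, where the gripper is bolted on; the fingertips stand 173 mm ahead of it and the grasp point (between the pads) lies 155 mm ahead of it; x points along the fingers, z is the direction in which the jaws open and shut, and the axes are right-handed (so a half turn about x gives the same grasp; the last joint's range is limited). The gripper opens to 85 mm and grips with 20 to 120 N. Pads are 22 mm wide; open, the fingers measure 114 mm over their backs; the gripper's body (76 mm by 85 mm) begins 54 mm behind the grasp point. The pads swing forward as they close: fully open they stand 13 mm farther back than shut.
Start: joints at [-1.195, 0.241, 0.005, 1.335, 0, 1.571], TCP at [0.184, -0.465, 0.405] pointing down, gripper open.
Joint ranges: [-2.72, 2.72], [-1.05, 1.87], [-1.09, 1.28], [-1.99, 2.15], [-1.42, 1.44], [-3.14, 3.14]. Speed limits (rad/s): [2.79, 2.79, 3.14, 3.14, 3.14, 3.14].

INTERFACE

Orientations are given as a unit quaternion [x, y, z, w].
In Python, from workcell import bot gives the robot as it stands.
- The arm moves only by the tool arm_command, never from a script. Its argument "moves" is one flat list of numbers, 7 for each row, row after row: the shift along the tool's x, y, z in m, then the turn, a rotation vector about the tool's x, y, z in rad, then the closure, from -1 (fully open) to 1 (shut). A call has 1 to 20 rows; each row shifts and turns the pose as measured when the row begins, along the tool's axes as they then stand; what a row does not reach is not made up. A row lasts 1/12 s, in which the tool goes at most 41.7 mm and 7.16 degrees, less where a joint would pass 70% of its speed; a pose out of reach is approached as far as the arm can. A call with a gripper value outside its range is refused whole. The fingers move at their own pace and stop on an object; the grip force is fixed at half the most. Time passes only in rows, so rows that do not move let the fingers close. It gives the time, the measured TCP pose, the force and the opening at its end, in the units of the state.
- bot.get_obs(): the state, without advancing time (a new reading comes with each control period).
- bot.camera(name): name is "side" or "top"; returns the picture (384x512x3 uint8, red, green, blue); there is no depth.
- bot.get_calibration(name): a dict with "mtx" (3x3 intrinsics, pixels), "dist" ([k1, k2, p1, p2, k3] as OpenCV has them; the pictures are not rectified), "world_from_camera" (4x4, takes a point from camera to world coordinates). Camera axes: x right, y up, looking along -z (the intrinsics and any distortion apply to the point x, -y, -z); pixel columns grow to the right and rows downward; lengths in m; the calibration is good to about 2 mm. A picture is of the moment at which its call begins. get_calibration takes no time and is no camera call.
- bot.job_done(): hands the job in, once; it reports no verdict.
The state is a dict: "clock": time; "joint_pos": joint angles; "joint_vel": joint speeds; "tau": joint torques, N m; "eef_pos": TCP position; "tool_rot": TCP orientation; "ft_force": force on the tool from outside, world axes, zero at the start; "ft_torque": the same for the moment, N m; "grip_width": finger opening in m.
Only numpy, scipy, OpenCV 4.12 (cv2) and the standard library are available. Lean on these libraries where they do the work, as an engineer would, in place of code of your own. Each camera call takes 0.05 s, during which the arm holds its last target.

TASK

The green mask box stands on its long narrow side. Push it over with the fingertips so that it lies on its base with the slotted face up, and push it along the bench until its long side lies flush against the rubber-faced stop. Only push it, never lift or carry it, and leave the bottles, cartridges and timer where they are.

Things in the scene. Friction and masses are not known exactly. Their poses are not given: they have to be found in the camera images.
- mask_box: green card box of masks, own x, y, z 100 x 190 x 68 mm (a soft paper flap reaches 84), 0.16 to 0.3 kg. The one nearest the robot; others far back on the right stay there. Origin: centre of its base, the face opposite the slot. z: base to slotted face; y: along its length; x: across. At the start x is up and z level, roughly towards the robot; its base faces the stop.
- box_middle (a point): centre of the box, 34 mm above its base, axes as the box; at height 50 mm at the start (100 tall, 68 deep), 34 lying. Pushed near its top on the slotted face along its -z, it tips about the lower edge of its base face, falls by itself once leaned about 35 degrees, and lies with about 10 to 50 mm free before the stop. Pushed low it only slides.
- box_corner_a (a point): one end of the box's +x long side face (uppermost at the start, then facing the stop): 95 mm from the middle towards its own +y, 20 mm above its base
- box_corner_b (a point): the same at the other end, towards the box's own -y
- bench_stop: fixed upright aluminium angle with a black rubber front, on the bench: 210 mm long (rubber 200 mm), 45 mm high, 42 mm deep. Origin: middle of the rubber's front face, at bench level. Own x points away from the mask box, square to the front face (the box comes from -x); y runs along the stop, z up.
- buffer_bottle: bystander, not to be disturbed: white reagent bottle with blue cap, 60 dia x 147 tall mm, loose on the bench; origin at the centre of its underside
- bleach_bottle: bystander, not to be disturbed: brown reagent bottle with black cap, 54 dia x 122 tall mm, loose on the bench; origin at the centre of its underside
- cartridge_d: bystander, not to be disturbed: white test cartridge with blue lid, 36x36x56 mm, loose on the bench; origin at the centre of its underside
- cartridge_e: bystander, not to be disturbed: white test cartridge with blue lid, 36x36x56 mm, loose on the bench; origin at the centre of its underside
- lab_timer: bystander, not to be disturbed: grey-white bench timer, 68x66x18 mm, loose on the bench; origin at the centre of its underside

How it is judged:
On the way:
1. the box has been tipped over and lies on its base (angle between mask_box's own z axis and vertical below 0.1 rad and height (world z) of box_middle below 0.045 m), for 0.2 s.
At the end, for the whole second after the job is handed in: the box lies on its base, slotted face up (within 0.1 rad), at rest, both ends of its +x long side within 8 mm of the stop's front plane and within 150 mm of the stop's middle along it (all of step 1 and x of box_corner_a in the frame of bench_stop between -0.008 and 0.008 m and y of box_corner_a in the frame of bench_stop between -0.15 and 0.15 m and x of box_corner_b in the frame of bench_stop between -0.008 and 0.008 m and y of box_corner_b in the frame of bench_stop between -0.15 and 0.15 m and linear speed of mask_box below 0.02 m/s and angular speed of mask_box below 0.1 rad/s); the robot touches nothing.
It fails at once if the mask box is lifted off the bench (height (world z) of box_middle above 0.08 m or (angle between mask_box's own z axis and vertical below 0.1 rad and height (world z) of box_middle above 0.06 m)).
It fails at once if a bystander is moved by more than 15 mm (distance of any of buffer_bottle, bleach_bottle, cartridge_d, cartridge_e, lab_timer from where it was at the start of the episode above 0.015 m).
It fails at once if a bottle is knocked over (angle between any of buffer_bottle, bleach_bottle's own z axis and vertical above 0.4 rad).
It also fails if it takes over 45 s, if anything falls off the work surface, if the arm or the gripper's body presses on something with over 40 N, if the wrist force passes 120 N, or if a joint passes its speed limit or range.

## Working session

There is one attempt and no reset: what is moved stays moved. The work goes in short steps, Python scripts to look and compute and a tool call to move; the robot and the scene stay as the last step left them, time stands still between calls to the robot, and variables do not carry over. Pictures are saved under pics/ and viewed, and the job is handed in when it is done.

Besides the shell and the picture viewer there is one more tool, called by a JSON object that holds its "api" and its "payload", one argument or row to a line. arm_command: Moves the arm, as the interface text tells. Its arguments: {"type":"object","properties":{"moves":{"type":"array"}},"required":["moves"]}

```bash
ls; mkdir -p pics
python3 - <<'E'
from workcell import bot
import cv2
for n in ("side","top"):
    im=bot.camera(n); cv2.imwrite(f"pics/{n}0.png",cv2.cvtColor(im,cv2.COLOR_RGB2BGR))
    c=bot.get_calibration(n); print(n,c)
print(bot.get_obs())
E
```

```text
pics
side {'mtx': array([[427.46657131,   0.        , 254.0781608 ],
       [  0.        , 427.46657131, 189.87102842],
       [  0.        ,   0.        ,   1.        ]]), 'dist': array([-0.08691697,  0.        ,  0.        ,  0.        ,  0.        ]), 'world_from_camera': array([[-0.96878314,  0.11007692, -0.22213128,  0.31317858],
       [-0.24696907, -0.35054643,  0.90339553,  0.85791631],
       [ 0.02157568,  0.93005391,  0.36678906,  0.52580302],
       [ 0.        ,  0.        ,  0.        ,  1.        ]])}
top {'mtx': array([[451.99895853,   0.        , 267.270078  ],
       [  0.        , 451.99895853, 189.88070492],
       [  0.        ,   0.        ,   1.        ]]), 'dist': array([-0.04624287,  0.        ,  0.        ,  0.        ,  0.        ]), 'world_from_camera': array([[-0.01293057,  0.99273978, -0.11958479,  0.45092251],
       [-0.99991343, -0.01254649,  0.00396421, -0.18631522],
       [ 0.00243506,  0.11962569,  0.99281608,  1.25292728],
       [ 0.        ,  0.        ,  0.        ,  1.        ]])}
{'clock': 0.1, 'joint_pos': array([-1.19499508e+00,  2.41342321e-01,  3.85364131e-03,  1.33518370e+00,
        1.82974619e-05,  1.57077674e+00]), 'joint_vel': array([ 0.00059175, -0.00250859,  0.00511734, -0.00116452,  0.0002404 ,
        0.00090198]), 'tau': array([ 6.75065767e-04, -3.73137474e+01,  2.53009683e+01,  1.08570416e-02,
        4.14633575e-05, -7.50887438e-06]), 'eef_pos': array([ 0.18342441, -0.46488608,  0.4038973 ]), 'tool_rot': array([ 0.39817344,  0.58514608, -0.39741644,  0.58405663]), 'ft_force': array([ 0.54583632,  1.03532309, -0.95111595]), 'ft_torque': array([ 0.07890694, -0.05343997, -0.00211358]), 'grip_width': 0.08526569751942926}
```

View pics/side0.png

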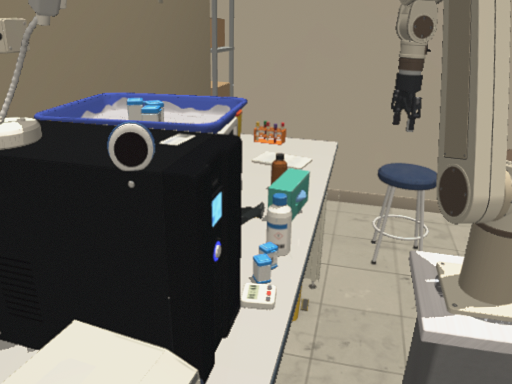

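View pics/top0.png

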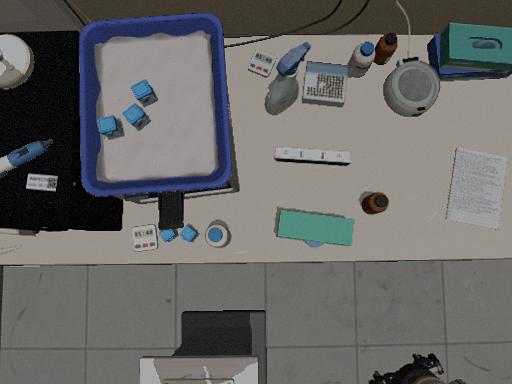

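The top view shows the green box at about (316,227), standing and with its flap toward the robot. The stop is at (312,156) and the bleach bottle at (375,203). The buffer bottle is at (217,235), with the cartridges and timer further left.

```bash
cat > h.py <<'E'
import numpy as np, cv2
from workcell import bot
def ray(n,px,z):
    c=bot.get_calibration(n); T=c["world_from_camera"]
    p=cv2.undistortPoints(np.array([px],float).reshape(-1,1,2),c["mtx"],c["dist"])[:,0]
    out=[]
    for a in p:
        d=T[:3,:3]@np.array([a[0],-a[1],-1]); o=T[:3,3]; out.append(o+d*(z-o[2])/d[2])
    return np.array(out)
def proj(n,P):
    c=bot.get_calibration(n); T=np.linalg.inv(c["world_from_camera"])
    q=np.asarray(P,float)@T[:3,:3].T+T[:3,3]; q=q*[1,-1,-1]
    return cv2.projectPoints(q,np.zeros(3),np.zeros(3),c["mtx"],c["dist"])[0][:,0]
def crop(im,x0,y0,w,h,s,f):
    cv2.imwrite(f,cv2.resize(cv2.cvtColor(im[y0:y0+h,x0:x0+w],cv2.COLOR_RGB2BGR),None,fx=s,fy=s,interpolation=cv2.INTER_CUBIC))
E
python3 - <<'E'
import cv2
from h import *
t=cv2.imread("pics/top0.png")[...,::-1]; s=cv2.imread("pics/side0.png")[...,::-1]
crop(t,265,140,130,110,6,"pics/tc.png")
crop(s,230,145,100,120,5,"pics/sc.png")
E
```

```text
(no output)
```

View pics/tc.png

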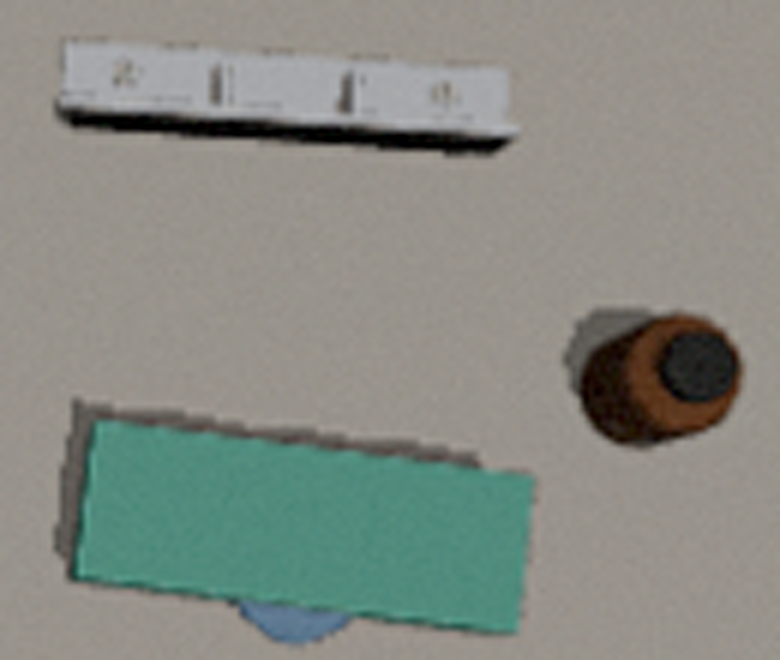

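View pics/sc.png

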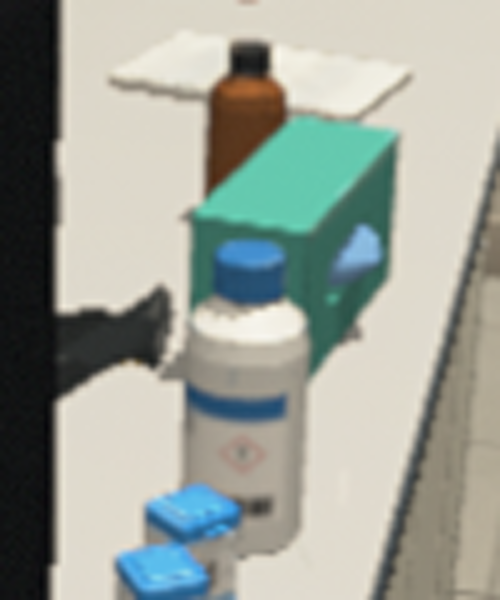

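Run:
```python
from h import *
f=lambda L:[(265+(x+.5)/6-.5,140+(y+.5)/6-.5) for x,y in L]
np.set_printoptions(precision=4,suppress=True)
b=ray("top",f([(93,420),(533,473),(517,633),(75,578)]),.1);print("box",b,b.mean(0))
for i in range(4):print(np.linalg.norm(b[i]-b[(i+1)%4]), np.degrees(np.arctan2(*(b[(i+1)%4]-b[i])[[1,0]])))
s0=ray("top",f([(75,124),(490,153)]),0);s1=ray("top",f([(58,110),(518,133)]),.045)
for s in(s0,s1):print("stop",s,s.mean(0),np.linalg.norm(s[0]-s[1]),np.degrees(np.arctan2(*(s[1]-s[0])[[1,0]])))
print("bleach cap",ray("top",f([(702,366)]),.122), "base edge", ray("top",f([(640,447),(583,390)]),0))
print("buffer cap",ray("top",[(215,236)],.147))
print("tip start", bot.get_obs()["eef_pos"])
```

```text
box [[ 0.5387 -0.223   0.1   ]
 [ 0.5136 -0.4101  0.1   ]
 [ 0.446  -0.401   0.1   ]
 [ 0.4717 -0.2143  0.1   ]] [ 0.4925 -0.3121  0.1   ]
0.18877982754924086 -97.63899325505484
0.06820332186748965 172.32729281161295
0.1884684615141928 82.14097099778773
0.06748007802161281 -7.407514133131866
stop [[ 0.6855 -0.22    0.    ]
 [ 0.6694 -0.4146  0.    ]] [ 0.6774 -0.3173  0.    ] 0.19527709857130826 -94.73955720756491
stop [[ 0.6836 -0.2112  0.045 ]
 [ 0.6706 -0.4195  0.045 ]] [ 0.6771 -0.3154  0.045 ] 0.2086686018230353 -93.58464953664179
bleach cap [[ 0.5563 -0.4788  0.122 ]] base edge [[ 0.5303 -0.4798  0.    ]
 [ 0.5572 -0.4542  0.    ]]
buffer cap [[ 0.4726 -0.0619  0.147 ]]
tip start [ 0.1834 -0.4649  0.4039]
```

```bash
cat >> h.py <<'E'
from scipy.spatial.transform import Rotation as R
np.set_printoptions(precision=4,suppress=True)
def plan(pos,push_deg):
    o=bot.get_obs(); Rc=R.from_quat(o["tool_rot"]); M=Rc.as_matrix()
    a=np.radians(push_deg); d=np.array([np.cos(a),np.sin(a),0]); x=np.array([0,0,-1.])
    best=None
    for s in(1,-1):
        y=s*d; z=np.cross(x,y); G=R.from_matrix(np.c_[x,y,z]); rv=(Rc.inv()*G).as_rotvec()
        if best is None or np.linalg.norm(rv)<np.linalg.norm(best[0]): best=(rv,s)
    print("clock",o["clock"],"pos",o["eef_pos"],"F",o["ft_force"],"w",o["grip_width"],"j",o["joint_pos"]); print("axes xyz cols\n",M)
    print("rotvec tool",best[0],"sign y",best[1],"shift tool now",M.T@(np.array(pos)-o["eef_pos"]))
    print("shift in tool after turn", R.from_rotvec(best[0]).inv().apply(M.T@(np.array(pos)-o["eef_pos"])))
E
python3 -c "
from h import *
plan([.42,-.302,.40],-7.6)"
```

```text
clock 0.1 pos [ 0.1834 -0.4649  0.4039] F [ 0.5458  1.0353 -0.9511] w 0.08526569751942926 j [-1.195   0.2413  0.0039  1.3352  0.      1.5708]
axes xyz cols
 [[-0.0007  0.9302  0.367 ]
 [ 0.0018  0.367  -0.9302]
 [-1.      0.     -0.0019]]
rotvec tool [ 0.5085 -0.0018  0.0005] sign y 1 shift tool now [ 0.004   0.2798 -0.0647]
shift in tool after turn [ 0.0039  0.213  -0.1927]
```

{"api": "arm_command", "payload": {
  "moves": [0,0,0,0.102,0,0,-1,0,0,0,0.102,0,0,-1,0,0,0,0.102,0,0,-1,0,0,0,0.102,0,0,-1,0,0,0,0.102,0,0,-1,0,0.025,-0.024,0,0,0,-1,0,0.025,-0.024,0,0,0,-1,0,0.025,-0.024,0,0,0,-1,0,0.025,-0.024,0,0,0,-1,0,0.025,-0.024,0,0,0,-1,0,0.025,-0.024,0,0,0,-1,0,0.025,-0.024,0,0,0,-1,0,0.025,-0.024,0,0,0,-1,0,0,0,0,0,0,-1]
}}

```text
clock: 1.27
eef_pos: [0.4187, -0.3021, 0.3962]
tool_rot: [0.542, 0.461, -0.54, 0.45]
ft_force: [-0.4, -0.4, 0.3]
grip_width: 0.0852
```

```bash
python3 -c "
from h import *
plan([.42,-.302,.25],-7.6)"
```

```text
clock 1.2667 pos [ 0.4187 -0.3021  0.3962] F [-0.3595 -0.3913  0.3446] w 0.08520851629077493 j [-0.6266  0.2834  0.0398  1.3421  0.0062  2.6865]
axes xyz cols
 [[-0.0085  0.9853 -0.1707]
 [ 0.0138 -0.1706 -0.9852]
 [-0.9999 -0.0107 -0.0122]]
rotvec tool [-0.0389 -0.0124  0.0105] sign y 1 shift tool now [0.1462 0.0029 0.0015]
shift in tool after turn [ 0.1462  0.0013 -0.0002]
```

{"api": "arm_command", "payload": {
  "moves": [0,0,0,-0.039,-0.012,0.01,-1,0.024,0,0,0,0,0,-1,0.024,0,0,0,0,0,-1,0.024,0,0,0,0,0,-1,0.024,0,0,0,0,0,-1,0.024,0,0,0,0,0,-1,0.024,0,0,0,0,0,-1,0,0,0,0,0,0,-1]
}}

```text
clock: 1.93
eef_pos: [0.42, -0.2997, 0.2456]
tool_rot: [-0.529, -0.469, 0.53, -0.469]
ft_force: [-0.9, 0.5, -1.0]
grip_width: 0.0855
```

```bash
python3 -c "
from h import *
plan([.42,-.302,.25],-7.6)
s=bot.camera('side'); crop(s,230,100,110,110,6,'pics/s1.png')
t=bot.camera('top'); crop(t,255,140,130,110,6,'pics/t1.png')
"
```

```text
clock 1.9333 pos [ 0.42   -0.2997  0.2456] F [-0.8905  0.483  -1.0275] w 0.08549660473831112 j [-0.6196  0.3979 -0.2141  0.9592 -0.0012  2.6439]
axes xyz cols
 [[-0.0011  0.9926 -0.1215]
 [-0.0007 -0.1215 -0.9926]
 [-1.     -0.001   0.0008]]
rotvec tool [0.0108 0.0008 0.001 ] sign y 1 shift tool now [-0.0044  0.0003  0.0022]
shift in tool after turn [-0.0044  0.0003  0.0022]
```

View pics/s1.png

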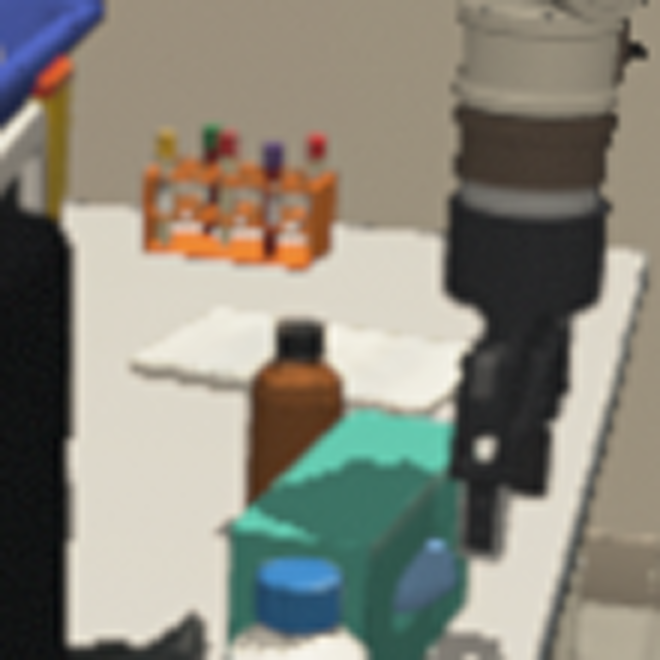

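View pics/t1.png

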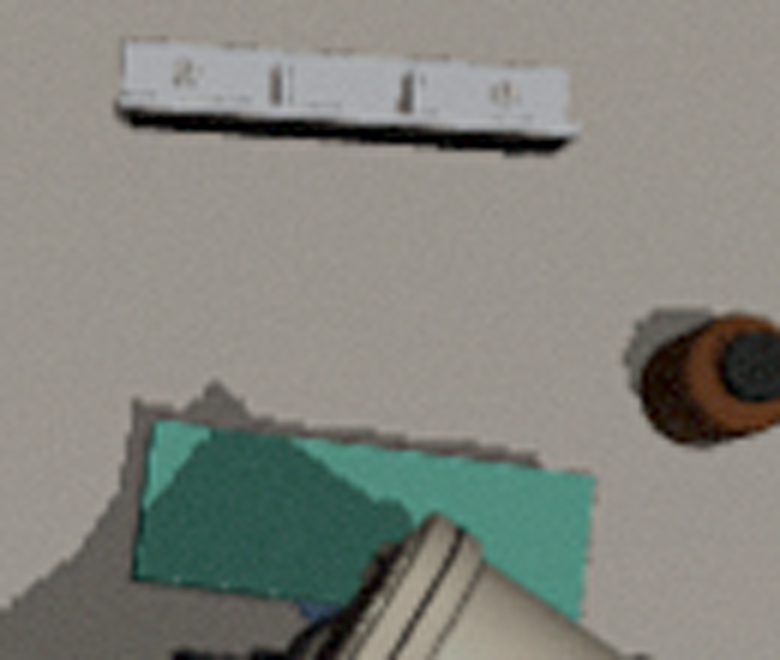

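```bash
python3 -c "
from h import *
for z in (.06,.07,.08,.085,.09,.1): print(ray('side',[(310.8,192.1)],z))
print(proj('side',[[.426,-.25,.0726],[.426,-.25,.0856]]))"
```

```text
[[ 0.4304 -0.3223  0.06  ]]
[[ 0.4279 -0.297   0.07  ]]
[[ 0.4254 -0.2716  0.08  ]]
[[ 0.4241 -0.259   0.085 ]]
[[ 0.4229 -0.2463  0.09  ]]
[[ 0.4203 -0.221   0.1   ]]
[[309.4088 197.2851]
 [309.732  192.9687]]
```

{"api": "arm_command", "payload": {
  "moves": [-0.003,0.006,0.002,0.01,0,0,-1,0,0.007,0,0,0,0,-1,0,0.007,0,0,0,0,-1,0,0.006,0,0,0,0,-1,0,0.006,0,0,0,0,-1,0,0.006,0,0,0,0,-1,0,0.006,0,0,0,0,-1,0,0.006,0,0,0,0,-1]
}}

```text
clock: 2.7
eef_pos: [0.4742, -0.3113, 0.2722]
tool_rot: [-0.532, -0.459, 0.532, -0.472]
ft_force: [-3.0, 1.6, 5.8]
grip_width: 0.0853
```

```bash
python3 -c "
from h import *
plan([.42,-.302,.25],-7.6)
s=bot.camera('side'); crop(s,230,100,110,110,6,'pics/s2.png')
t=bot.camera('top'); crop(t,255,140,130,110,6,'pics/t2.png')
"
```

```text
clock 2.7 pos [ 0.4742 -0.3113  0.2722] F [-3.0034  1.5805  5.7846] w 0.08525923276552139 j [-0.5797  0.4533 -0.0465  1.0544 -0.005   2.6956]
axes xyz cols
 [[ 0.0111  0.991  -0.1334]
 [-0.0133 -0.1333 -0.991 ]
 [-0.9998  0.0128  0.0117]]
rotvec tool [-0.0011  0.0117 -0.0128] sign y 1 shift tool now [ 0.0214 -0.0552 -0.0022]
shift in tool after turn [ 0.0222 -0.0549 -0.002 ]
```

View pics/s2.png

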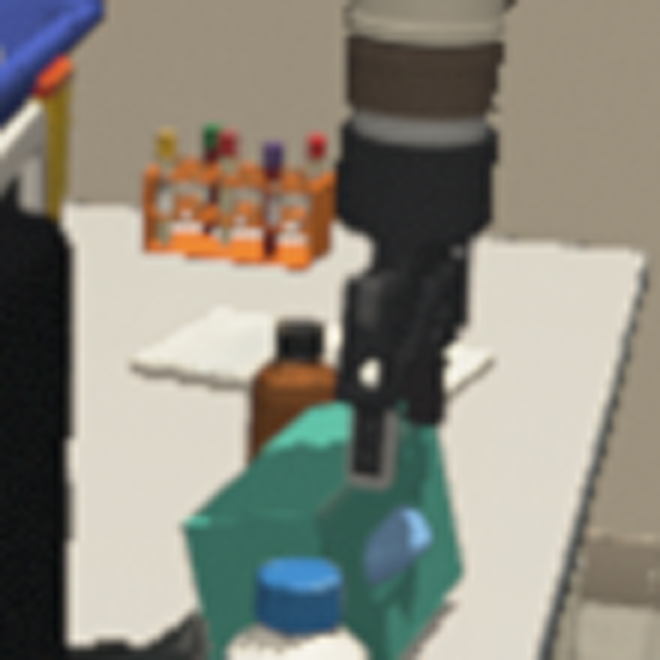

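View pics/t2.png

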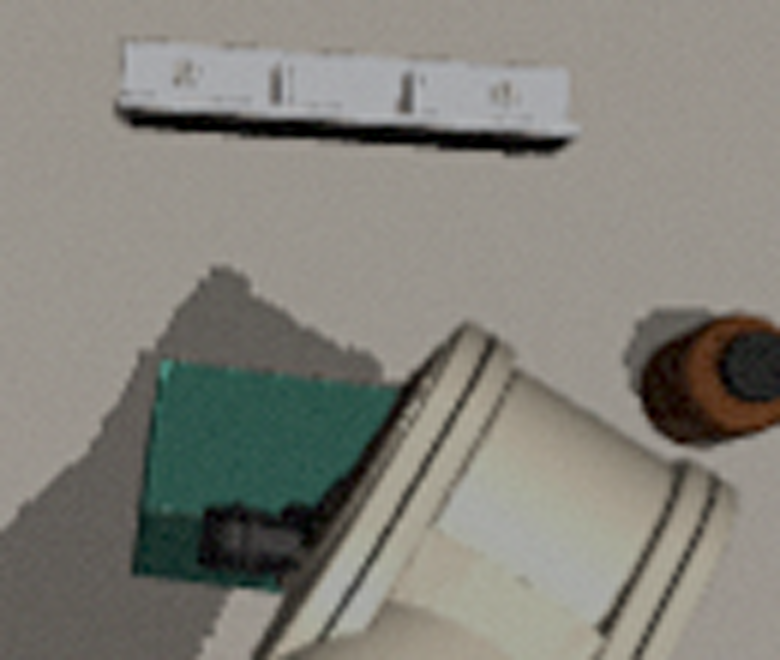

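The box is leaning about 20°. The friction has carried the tool up with it, to a tip height of about 0.112, so I'll push on with a downward component.

{"api": "arm_command", "payload": {
  "moves": [0.006,0.006,0,0,0.01,-0.01,-1,0.006,0.006,0,0,0,0,-1,0.006,0.006,0,0,0,0,-1]
}}

```text
clock: 3.05
eef_pos: [0.4979, -0.3157, 0.2762]
tool_rot: [0.536, 0.455, -0.528, 0.477]
ft_force: [-0.1, -0.1, 0.8]
grip_width: 0.0854
```

```bash
python3 -c "
from h import *
plan([.42,-.302,.25],-7.6)
s=bot.camera('side'); crop(s,230,100,110,110,6,'pics/s3.png')
"
```

```text
clock 3.05 pos [ 0.4979 -0.3157  0.2762] F [-0.1226 -0.0557  0.811 ] w 0.08544555957048366 j [-0.5654  0.4833  0.014   1.0688  0.0013  2.7087]
axes xyz cols
 [[ 0.0284  0.9908 -0.1323]
 [-0.0164 -0.1318 -0.9911]
 [-0.9995  0.0303  0.0125]]
rotvec tool [ 0.0002  0.0125 -0.0303] sign y 1 shift tool now [ 0.0238 -0.0798 -0.0036]
shift in tool after turn [ 0.0262 -0.079  -0.0032]
```

View pics/s3.png

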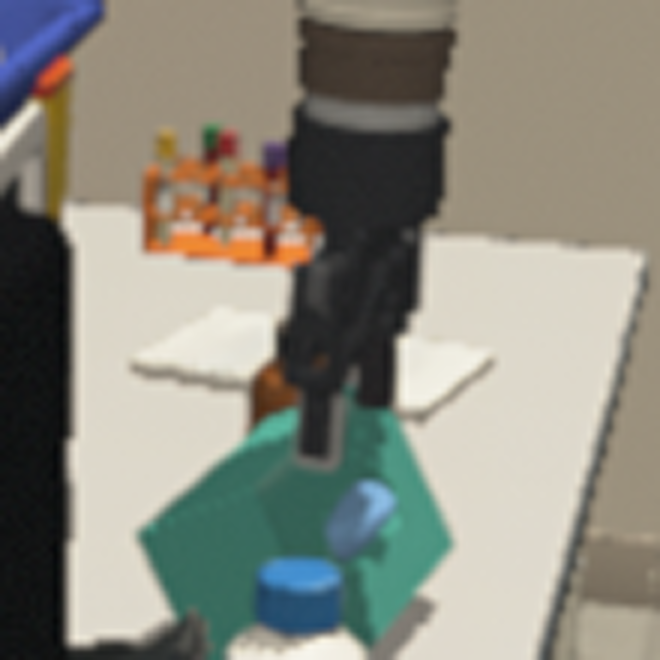

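{"api": "arm_command", "payload": {
  "moves": [0.006,0.006,0,0,0.012,-0.03,-1,0.006,0.006,0,0,0,0,-1,0,0,0,0,0,0,-1,0,0,0,0,0,0,-1]
}}

```text
clock: 3.43
eef_pos: [0.5149, -0.318, 0.2667]
tool_rot: [0.532, 0.463, -0.531, 0.47]
ft_force: [0.3, 0.6, -0.5]
grip_width: 0.0851
```

```bash
python3 -c "
from h import *
plan([.42,-.302,.25],-7.6)
s=bot.camera('side'); crop(s,230,100,110,110,6,'pics/s4.png')
"
```

```text
clock 3.4333 pos [ 0.5149 -0.318   0.2667] F [ 0.2625  0.6132 -0.5188] w 0.08514022544341981 j [-0.5531  0.5299  0.0654  1.0962 -0.0009  2.7187]
axes xyz cols
 [[ 0.0081  0.9915 -0.1299]
 [-0.0061 -0.1298 -0.9915]
 [-0.9999  0.0089  0.005 ]]
rotvec tool [ 0.0024  0.005  -0.0089] sign y 1 shift tool now [ 0.0158 -0.0963 -0.0036]
shift in tool after turn [ 0.0167 -0.0962 -0.0033]
```

View pics/s4.png

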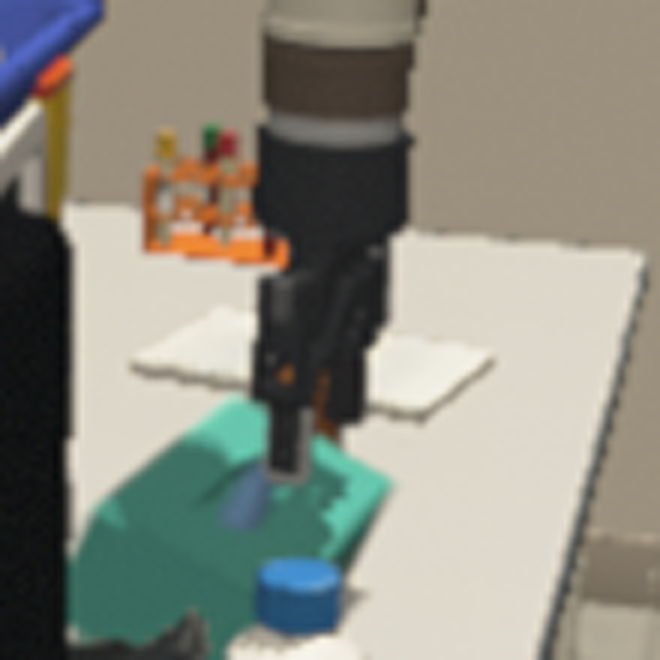

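The box is on its way down. I'll lift the fingers clear and back off behind it.

{"api": "arm_command", "payload": {
  "moves": [-0.015,0,0,0,0,0,-1,-0.015,-0.01,0,0,0,0,-1,0,-0.03,0,0,0,0,-1,0,-0.03,0,0,0,0,-1,0,-0.03,0,0,0,0,-1,0,-0.03,0,0,0,0,-1,0,0,0,0,0,0,-1]
}}

```text
clock: 4.07
eef_pos: [0.3797, -0.2985, 0.2924]
tool_rot: [-0.531, -0.466, 0.531, -0.468]
ft_force: [-0.3, -0.0, 0.2]
grip_width: 0.0852
```

```bash
python3 -c "
from h import *
plan([.42,-.302,.25],-4.2)
s=bot.camera('side'); crop(s,230,100,110,110,6,'pics/s5.png')
t=bot.camera('top'); crop(t,255,140,130,110,6,'pics/t5.png')
"
```

```text
clock 4.0667 pos [ 0.3797 -0.2985  0.2924] F [-0.315  -0.0303  0.1891] w 0.08523473412297826 j [-0.666   0.2872 -0.2395  1.0404 -0.0007  2.6035]
axes xyz cols
 [[ 0.0025  0.9918 -0.1276]
 [-0.0028 -0.1276 -0.9918]
 [-1.      0.0028  0.0025]]
rotvec tool [-0.0546  0.0026 -0.0027] sign y 1 shift tool now [ 0.0425  0.0403 -0.0017]
shift in tool after turn [0.0424 0.0404 0.0006]
```

View pics/s5.png

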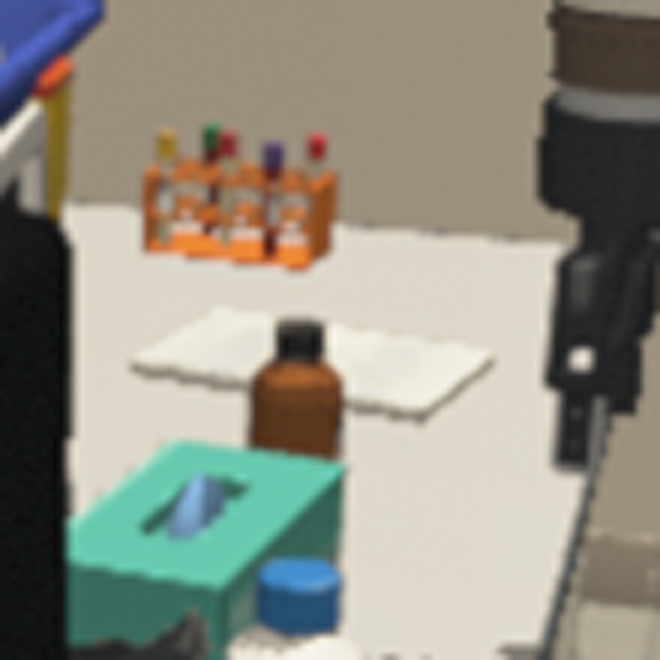

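View pics/t5.png

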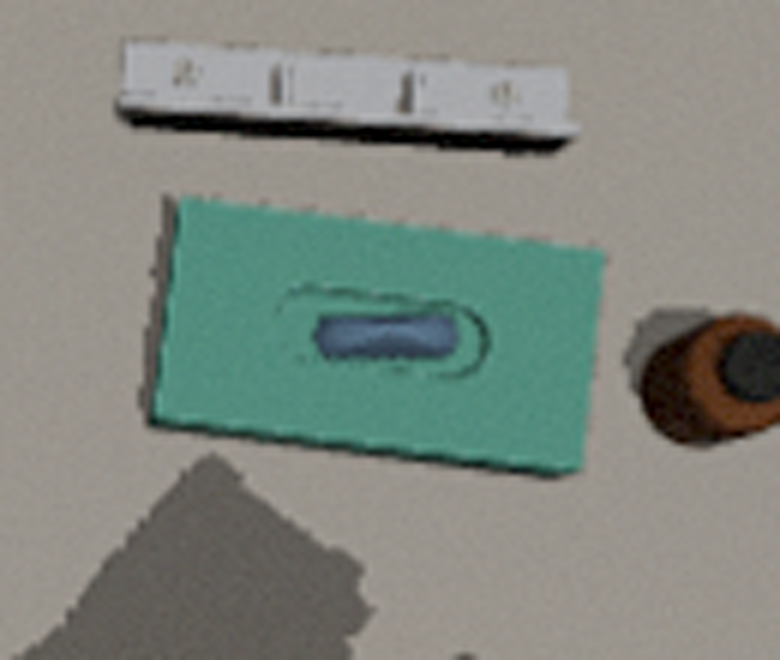

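Run:
```python
from h import *
f=lambda L:[(255+(x+.5)/6-.5,140+(y+.5)/6-.5) for x,y in L]
b=ray("top",f([(178,197),(605,249),(580,467),(153,420)]),.068);print("box",b,b.mean(0))
for i in range(4):print(np.linalg.norm(b[i]-b[(i+1)%4]), np.degrees(np.arctan2(*(b[(i+1)%4]-b[i])[[1,0]])))
```

```text
box [[ 0.6397 -0.2367  0.068 ]
 [ 0.6142 -0.4252  0.068 ]
 [ 0.518  -0.4107  0.068 ]
 [ 0.5411 -0.224   0.068 ]] [ 0.5783 -0.3242  0.068 ]
0.1901827036444648 -97.7216425937948
0.09727239860389705 171.456015706596
0.18809776955310079 82.9501650358565
0.09947029947382895 -7.317394491759983
```

Run:
```python
from h import *
plan([.45,-.310,.192],-4.2)
```

```text
clock 4.1667 pos [ 0.3837 -0.3     0.2936] F [ 0.0321 -0.0167  0.3018] w 0.08524877892478137 j [-0.6638  0.2907 -0.2313  1.0383  0.0005  2.6046]
axes xyz cols
 [[ 0.0086  0.9919 -0.1265]
 [-0.0061 -0.1264 -0.992 ]
 [-0.9999  0.0093  0.005 ]]
rotvec tool [-0.0535  0.0052 -0.0091] sign y 1 shift tool now [0.1022 0.0661 0.001 ]
shift in tool after turn [0.1016 0.0669 0.0051]
```

{"api": "arm_command", "payload": {
  "moves": [0,0,0,-0.053,0.005,-0.009,-1,0,0.017,0.001,0,0,0,-1,0.02,0.017,0.001,0,0,0,-1,0.02,0.017,0.001,0,0,0,-1,0.02,0.015,0.001,0,0,0,-1,0.02,0,0.001,0,0,0,-1,0.02,0,0,0,0,0,-1,0,0,0,0,0,0,-1]
}}

```text
clock: 4.83
eef_pos: [0.4632, -0.3141, 0.1935]
tool_rot: [0.519, 0.476, -0.515, 0.49]
ft_force: [-0.4, 0.2, -0.4]
grip_width: 0.0854
```

Run:
```python
from h import *
plan([.565,-.318,.192],-4.2)
```

```text
clock 4.8333 pos [ 0.4632 -0.3141  0.1935] F [-0.365   0.248  -0.3541] w 0.08542492457547365 j [-0.5961  0.5257 -0.1627  0.8618  0.0007  2.614 ]
axes xyz cols
 [[ 0.0175  0.9975 -0.0686]
 [-0.0109 -0.0684 -0.9976]
 [-0.9998  0.0182  0.0097]]
rotvec tool [ 0.0048  0.0097 -0.0182] sign y 1 shift tool now [ 0.0033  0.1018 -0.0032]
shift in tool after turn [ 0.0015  0.1018 -0.0036]
```

{"api": "arm_command", "payload": {
  "moves": [0,0.01,0,0.005,0.01,-0.018,-1,0,0.01,-0.001,0,0,0,-1,0,0.01,-0.001,0,0,0,-1,0,0.008,-0.001,0,0,0,-1,0,0.007,0,0,0,0,-1,0,0.007,0,0,0,0,-1,0,0.007,0,0,0,0,-1,0,0.007,0,0,0,0,-1,0,0.006,0,0,0,0,-1,0,0,0,0,0,0,-1]
}}

```text
clock: 5.67
eef_pos: [0.545, -0.317, 0.1966]
tool_rot: [0.518, 0.48, -0.517, 0.483]
ft_force: [0.8, -0.4, -0.1]
grip_width: 0.0855
```

```bash
python3 -c "
from h import *
plan([.565,-.318,.192],-4.2)
s=bot.camera('side'); crop(s,210,100,130,110,6,'pics/s6.png')
t=bot.camera('top'); crop(t,255,140,130,110,6,'pics/t6.png')
"
```

```text
clock 5.6667 pos [ 0.545  -0.317   0.1966] F [ 0.8079 -0.4472 -0.1467] w 0.08548652404946158 j [-0.5269  0.6456  0.0694  0.9897  0.0001  2.6864]
axes xyz cols
 [[ 0.0042  0.9974 -0.0716]
 [-0.0024 -0.0716 -0.9974]
 [-1.      0.0044  0.002 ]]
rotvec tool [ 0.0016  0.002  -0.0044] sign y 1 shift tool now [ 0.0047  0.02   -0.0005]
shift in tool after turn [ 0.0046  0.02   -0.0005]
```

View pics/s6.png

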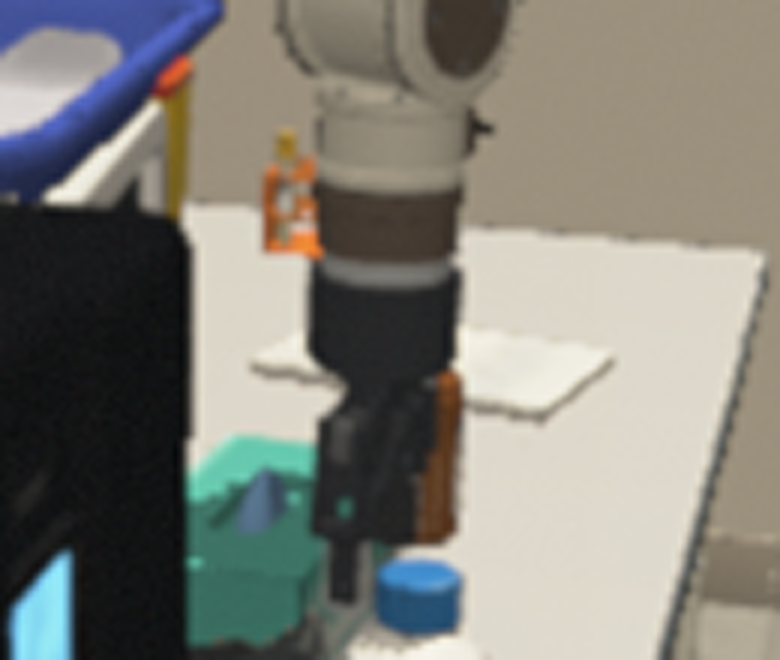

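View pics/t6.png

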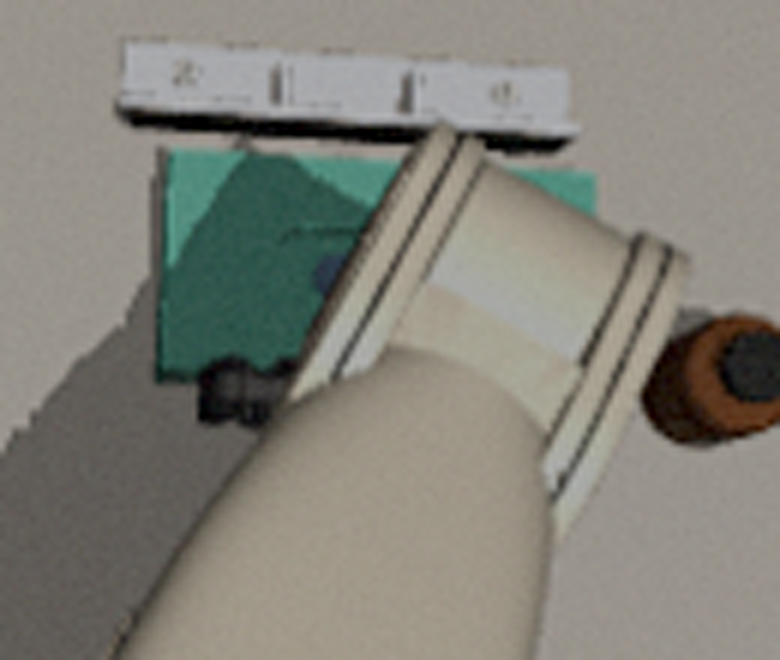

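{"api": "arm_command", "payload": {
  "moves": [0.004,0.005,0,0,0,0,-1,0,0.005,0,0,0,0,-1,0,0.004,0,0,0,0,-1,0,0.003,0,0,0,0,-1]
}}

```text
clock: 6.1
eef_pos: [0.5599, -0.3184, 0.192]
tool_rot: [-0.518, -0.481, 0.519, -0.481]
ft_force: [-2.7, 0.3, 1.8]
grip_width: 0.0852
```

```bash
python3 -c "
from h import *
plan([.565,-.318,.192],-4.2)
t=bot.camera('top'); crop(t,255,140,130,110,6,'pics/t7.png')
"
```

```text
clock 6.1 pos [ 0.5599 -0.3184  0.192 ] F [-2.6661  0.2719  1.8029] w 0.08523610423508311 j [-0.5168  0.6765  0.1142  1.009  -0.0014  2.6988]
axes xyz cols
 [[-0.0011  0.9973 -0.0739]
 [-0.001  -0.0739 -0.9973]
 [-1.     -0.001   0.0011]]
rotvec tool [-0.0007  0.0011  0.001 ] sign y 1 shift tool now [-0.      0.005  -0.0008]
shift in tool after turn [-0.      0.005  -0.0008]
```

View pics/t7.png

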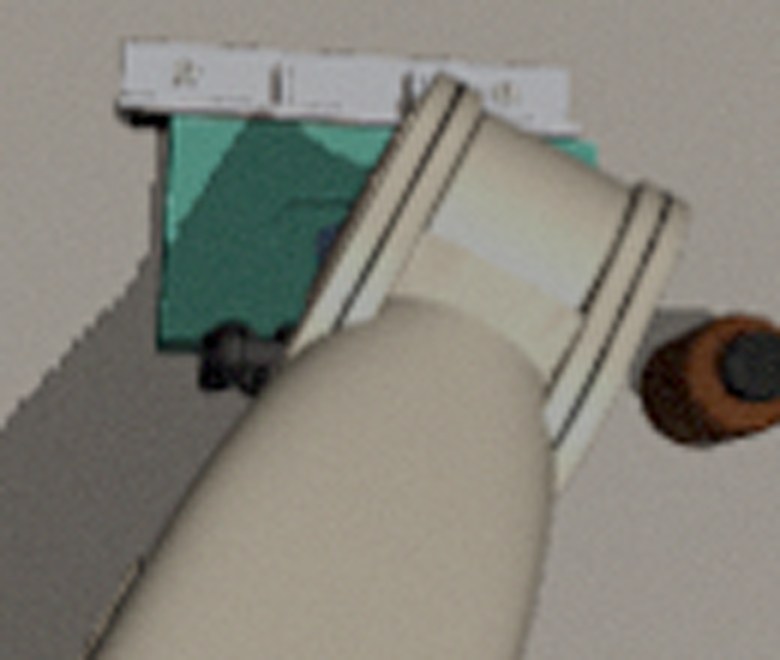

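{"api": "arm_command", "payload": {
  "moves": [0,0.004,0,0,0,0,-1,0,0.003,0,0,0,0,-1,0,0.003,0,0,0,0,-1]
}}

```text
clock: 6.4
eef_pos: [0.5656, -0.3187, 0.1918]
tool_rot: [-0.515, -0.485, 0.523, -0.476]
ft_force: [-11.1, 0.6, 7.7]
grip_width: 0.0857
```

{"api": "arm_command", "payload": {
  "moves": [0,0.003,0,0,0,0,-1,0,0.003,0,0,0,0,-1]
}}

```text
clock: 6.57
eef_pos: [0.5673, -0.3189, 0.1918]
tool_rot: [-0.512, -0.488, 0.526, -0.472]
ft_force: [-10.4, 1.2, 7.4]
grip_width: 0.0851
```

```bash
python3 -c "
from h import *
plan([.565,-.318,.192],-4.2)
"
```

```text
clock 6.5667 pos [ 0.5673 -0.3189  0.1918] F [-10.4406   1.1858   7.3959] w 0.0851056967613312 j [-0.5096  0.6998  0.1584  1.0574 -0.0126  2.7107]
axes xyz cols
 [[-0.0306  0.9964 -0.0785]
 [ 0.0026 -0.0784 -0.9969]
 [-0.9995 -0.0307 -0.0002]]
rotvec tool [-0.0053 -0.0003  0.0307] sign y 1 shift tool now [-0.0001 -0.0023 -0.0007]
shift in tool after turn [-0.0002 -0.0023 -0.0007]
```

{"api": "arm_command", "payload": {
  "moves": [0,-0.01,0,0,0,0,-1,0,-0.02,0,0,0,0.03,-1,0,-0.03,0,0,0,0,-1,0,-0.03,0,0,0,0,-1,-0.02,-0.03,0,0,0,0,-1,-0.03,-0.03,0,0,0,0,-1,-0.03,-0.03,0,0,0,0,-1,-0.03,0,0,0,0,0,-1]
}}

```text
clock: 7.23
eef_pos: [0.3822, -0.3018, 0.2965]
tool_rot: [0.519, 0.485, -0.518, 0.477]
ft_force: [-0.1, 0.8, -0.2]
grip_width: 0.0848
```

```bash
python3 -c "
from h import *
plan([.565,-.318,.192],-4.2)
s=bot.camera('side'); cv2.imwrite('pics/s8.png',s[...,::-1])
t=bot.camera('top'); crop(t,255,140,130,110,6,'pics/t8.png');cv2.imwrite('pics/t8f.png',t[...,::-1])
"
```

```text
clock 7.2333 pos [ 0.3822 -0.3018  0.2965] F [-0.1272  0.7758 -0.2009] w 0.08483795128267994 j [-0.6692  0.2963 -0.215   1.0694  0.0034  2.5467]
axes xyz cols
 [[-0.0057  0.9972 -0.0743]
 [ 0.0088 -0.0743 -0.9972]
 [-0.9999 -0.0063 -0.0083]]
rotvec tool [-0.0011 -0.0083  0.0063] sign y 1 shift tool now [0.1033 0.1841 0.0035]
shift in tool after turn [0.1045 0.1835 0.0028]
```

View pics/t8.png

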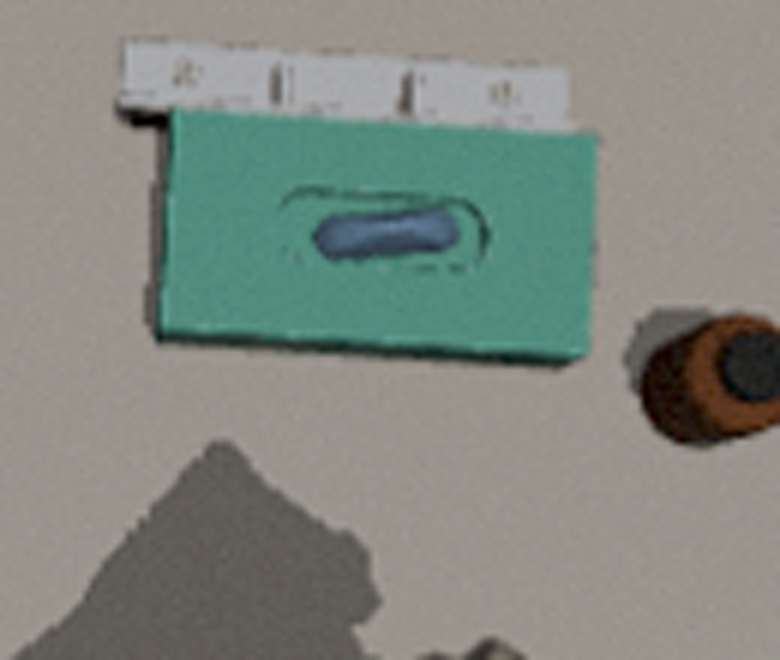

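View pics/s8.png

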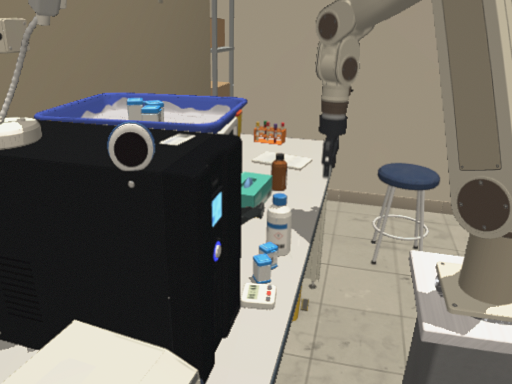

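View pics/t8f.png

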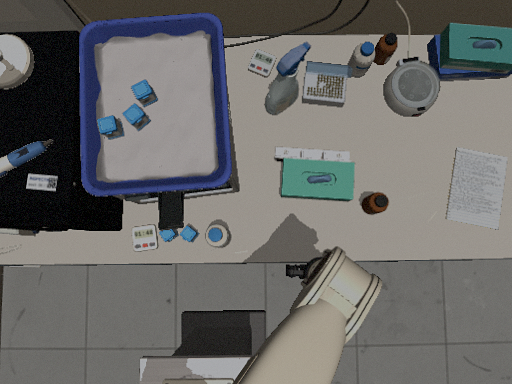

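Run:
```python
from h import *
f=lambda L:[(255+(x+.5)/6-.5,140+(y+.5)/6-.5) for x,y in L]
b=ray("top",f([(173,108),(598,136),(586,356),(160,333)]),.068);print("box",b,b.mean(0))
for i in range(4):print(np.linalg.norm(b[i]-b[(i+1)%4]), np.degrees(np.arctan2(*(b[(i+1)%4]-b[i])[[1,0]])))
for nm,s in(("s0",ray("top",f([(135,124),(550,153)]),0)),("s1",ray("top",f([(118,110),(579,134)]),.045))):
    d=(s[1]-s[0])[:2];d/=np.linalg.norm(d);n=np.array([-d[1],d[0]])
    m=s.mean(0)[:2]
    print(nm,np.degrees(np.arctan2(*d[::-1])),"x,y of corners",[( (p[:2]-m)@n, (p[:2]-m)@-d) for p in b])
```

```text
box [[ 0.6798 -0.2352  0.068 ]
 [ 0.6649 -0.4239  0.068 ]
 [ 0.5668 -0.415   0.068 ]
 [ 0.5794 -0.2277  0.068 ]] [ 0.6227 -0.3255  0.068 ]
0.18931285644802165 -94.50052426678515
0.0985295275097642 174.8337876296534
0.18773199810818944 86.15964069358827
0.10068688671383036 -4.245256498751403
s0 -94.73955720756491 x,y of corners [(np.float64(-0.004450685712054334), np.float64(0.0820585676212797)), (np.float64(-0.00366089145632603), np.float64(-0.10725264134835018)), (np.float64(-0.10218768720230514), np.float64(-0.10651894432130952)), (np.float64(-0.1051338254799658), np.float64(0.08118993501832679))]
s1 -93.70426836411707 x,y of corners [(np.float64(-0.0022718490548615045), np.float64(0.08040696803764115)), (np.float64(-0.004902699503065962), np.float64(-0.10888760727403657)), (np.float64(-0.10340015479039219), np.float64(-0.10637382661165812)), (np.float64(-0.10295424759242036), np.float64(0.08135764192908504))]
```

Run:
```python
from h import *
t=cv2.imread('pics/t8f.png')[...,::-1]; crop(t,270,145,90,35,8,'pics/t8z.png')
a=np.radians(-4.2)
```

```text
(no output)
```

View pics/t8z.png

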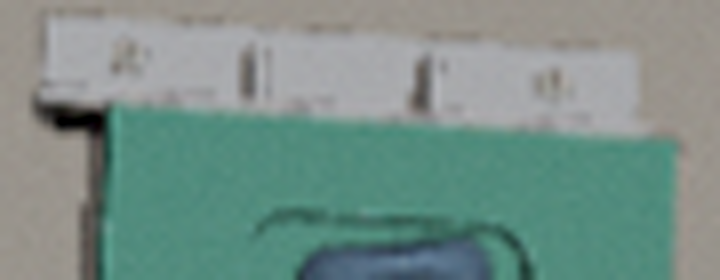

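Estimated gaps are 2–5 mm at both ends, against a calibration error of about 2 mm. The box is parallel to the stop and the bystanders look unmoved. There's time left, so I'll press once more to make sure it's seated.

{"api": "arm_command", "payload": {
  "moves": [0,0.02,0,0,-0.008,0.006,-1,0.03,0.03,0,0,0,0,-1,0.03,0.03,0,0,0,0,-1,0.03,0.02,0.001,0,0,0,-1,0.014,0.01,0,0,0,0,-1,0,0,0,0,0,0,-1]
}}

```text
clock: 7.83
eef_pos: [0.5089, -0.3185, 0.2038]
tool_rot: [0.522, 0.466, -0.514, 0.495]
ft_force: [-0.5, 0.2, -0.7]
grip_width: 0.0854
```

```bash
python3 -c "
from h import *
plan([.565,-.318,.188],-4.2)
"
```

```text
clock 7.8333 pos [ 0.5089 -0.3185  0.2038] F [-0.5027  0.1992 -0.6802] w 0.08537883007825747 j [-0.5593  0.5717 -0.047   0.9089  0.0001  2.6579]
axes xyz cols
 [[ 0.0366  0.9964 -0.0759]
 [-0.0228 -0.0751 -0.9969]
 [-0.9991  0.0382  0.02  ]]
rotvec tool [-0.0023  0.02   -0.0382] sign y 1 shift tool now [ 0.0178  0.0552 -0.0051]
shift in tool after turn [ 0.0158  0.0559 -0.0046]
```

{"api": "arm_command", "payload": {
  "moves": [0.015,0.005,-0.004,-0.002,0.02,-0.038,-1,0,0.01,0,0,0,0,-1,0,0.01,0,0,0,0,-1,0,0.01,0,0,0,0,-1,0,0.006,0,0,0,0,-1,0,0.004,0,0,0,0,-1]
}}

```text
clock: 8.33
eef_pos: [0.5561, -0.3173, 0.1866]
tool_rot: [-0.517, -0.484, 0.518, -0.479]
ft_force: [-0.5, -0.3, 0.9]
grip_width: 0.0853
```

```bash
python3 -c "
from h import *
plan([.567,-.318,.188],-4.2)
"
```

```text
clock 8.3333 pos [ 0.5561 -0.3173  0.1866] F [-0.509  -0.3014  0.8612] w 0.08532525333887125 j [-0.5187  0.6779  0.1007  1.      0.0008  2.6954]
axes xyz cols
 [[-0.0052  0.9974 -0.0724]
 [ 0.0039 -0.0724 -0.9974]
 [-1.     -0.0055 -0.0035]]
rotvec tool [ 0.0008 -0.0035  0.0055] sign y 1 shift tool now [-0.0015  0.0109 -0.0001]
shift in tool after turn [-0.0014  0.0109 -0.0001]
```

{"api": "arm_command", "payload": {
  "moves": [0,0.004,0,0,0,0.005,-1,0,0.003,0,0,0,0,-1,0,0.003,0,0,0,0,-1]
}}

```text
clock: 8.58
eef_pos: [0.5634, -0.3177, 0.1867]
tool_rot: [-0.517, -0.484, 0.52, -0.477]
ft_force: [-9.9, 1.6, 2.5]
grip_width: 0.0855
```

{"api": "arm_command", "payload": {
  "moves": [0,0.004,0,0,0,0,-1]
}}

```text
clock: 8.67
eef_pos: [0.5645, -0.3177, 0.1861]
tool_rot: [-0.516, -0.486, 0.522, -0.474]
ft_force: [-12.5, 0.3, 7.6]
grip_width: 0.0852
```

{"api": "arm_command", "payload": {
  "moves": [0,0.005,0,0,0,0,-1]
}}

```text
clock: 8.75
eef_pos: [0.5657, -0.3178, 0.1861]
tool_rot: [-0.514, -0.488, 0.525, -0.471]
ft_force: [-16.6, 1.8, 13.4]
grip_width: 0.0854
```

Force rises to 17 N and the box doesn't move, so it's against the stop. I'll back off and do a last check.

{"api": "arm_command", "payload": {
  "moves": [0,-0.01,0,0,0,0,-1,0,-0.02,0,0,0,0.03,-1,0,-0.03,0,0,0,0,-1,0,-0.03,0,0,0,0,-1,-0.02,-0.03,0,0,0,0,-1,-0.03,-0.03,0,0,0,0,-1,-0.03,-0.03,0,0,0,0,-1,-0.03,0,0,0,0,0,-1,0,0,0,0,0,0,-1,0,0,0,0,0,0,-1]
}}

```text
clock: 9.58
eef_pos: [0.3744, -0.3015, 0.2994]
tool_rot: [0.522, 0.481, -0.519, 0.477]
ft_force: [-1.3, -0.1, -0.9]
grip_width: 0.0853
```

```bash
python3 -c "
from h import *
t=bot.camera('top'); crop(t,270,145,90,65,8,'pics/t9z.png')
a=cv2.imread('pics/top0.png').astype(int); b=t[...,::-1].astype(int)
d=np.abs(a-b).sum(2)
for n,(x,y) in dict(bleach=(375,203),buffer=(217,235),ce=(189,233),cd=(168,235),timer=(144,237)).items(): print(n,(d[y-14:y+14,x-14:x+14]>90).sum())
print(bot.get_obs()['eef_pos'],bot.get_obs()['ft_force'])
"
```

```text
bleach 0
buffer 2
ce 0
cd 0
timer 0
[ 0.3752 -0.3019  0.2999] [ 1.0939 -0.6116 -0.0926]
```

View pics/t9z.png

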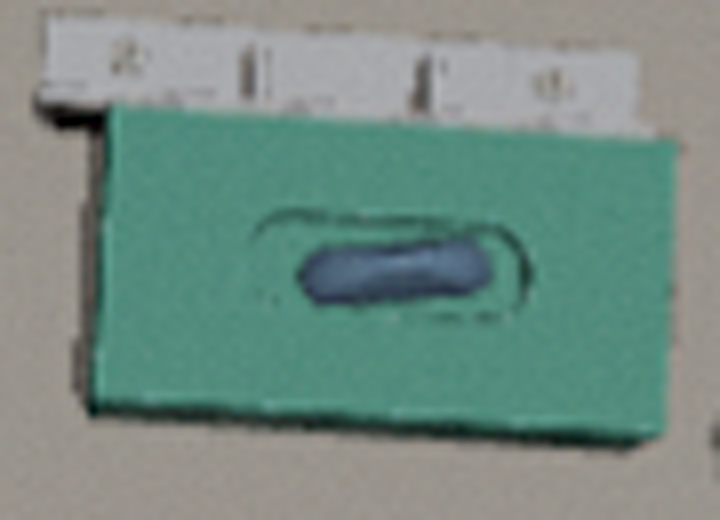

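The picture shows the box in the same place as before the second press: far edge from about (108,104) to (675,140) in the crop, along the stop, with the slot up. The bystander patches match the first picture.

```bash
python3 -c "
from workcell import bot
print(bot.job_done())"
```

```text
the job is handed in; nothing more can be done
None
```

I tipped the mask box onto its base with the open fingertips, pushed it along the bench to the stop, and pressed it home twice. Then I backed the arm clear and handed the job in at about 9.6 s on the robot's clock; no verdict was reported.

- **Box:** the last picture shows it lying slot up and parallel to the stop to within about 1°. Its ends are about 81 mm and 108 mm from the stop's middle, inside the 150 mm limit.
- **Flush against the stop:** camera and force disagree slightly. The camera put the gap at 2 to 5 mm at both ends, with about 2 mm calibration error. In the second press the horizontal push rose to about 17 N and the box did not shift between pictures, which suggests it was already touching. Either way it should be inside the 8 mm limit.
- **Bystanders:** the picture patches around both bottles, both cartridges and the timer matched the first picture almost exactly.

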